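# Compare two leaf springs on their test jigs

### The arm

A 6-joint arm with a two-finger parallel gripper is mounted at the origin on a cart in front of the work surface, level with it; the furniture and walls round the work are solid. World frame = base frame: x ahead of the robot, y to its left, z up, the work surface at z = 0. Lengths are in m, angles in degrees, forces in N, time in s.
With the tool pointing down it reaches from about 0.325 to 0.775 m from the base axis. Payload 5.5 kg.
Tool frame: the origin (TCP) lies at the centre of the arm's flange, where the gripper is bolted on; the fingertips stand 182 mm ahead of it and the grasp point (between the pads) lies 163 mm ahead of it; z points along the fingers, y is the line along which they close (so a half turn about z gives the same grasp; the last joint's range is limited). The gripper opens to 88 mm and grips with 3 to 60 N. Pads are 20 mm wide; open, the fingers measure 115 mm over their backs; the gripper's body (75 mm by 178 mm) begins 61 mm behind the grasp point.
Start: joints at [-70.342, 5.22, 70.514, -0, 104.267, -3.249], TCP at [0.234, -0.553, 0.405] pointing down, gripper open.
Joint ranges: [-164.24, 164.24], [-49.07, 125.15], [9.68, 141.18], [-86.29, 266.29], [3.28, 154.24], [-151.56, 151.56]. Speed limits (degrees/s): [147.25, 147.25, 172.46, 180, 180, 180].

### API

Orientations are given as [roll, pitch, yaw] about the fixed x, y, z axes, in that order (R = Rz(yaw) Ry(pitch) Rx(roll)).
In Python, from station import r gives the robot as it stands. The module is installed in compiled form; this text tells all that it offers. Calls block until the motion is done:
- r.reach(position, orientation): joint-space move of the TCP to a pose.
- r.servo_line(position, rotation=None, speed=0.15): straight line of the TCP; rotation=None keeps the orientation; speed is the mean speed in m/s.
- r.move_joints(angles): joint-space move.
- r.let_go() and r.grab(squeeze=None): open the fingers fully, or close them until they stop; squeeze is the grip in N (None keeps the last).
- r.wait(seconds).
- r.inverse_kinematics(position, orientation): joint angles nearest the present ones, or None.
- r.sense(): the state.
- r.snapshot(name): name is "scene" or "top" or "wrist"; returns a dict with "frame" (420x560x3 uint8, red, green, blue), "fx", "fy", "cx", "cy" (pixels), "R" (3x3) and "t" (3): a world point X has camera coordinates R X + t. Camera axes: x right, y down, z forward; pixel columns grow to the right and rows downward; lengths in m; the calibration is good to about 2 mm. A picture is of the moment at which its call begins. There is no depth.
A pose or a line that the arm cannot do raises r.IKError and nothing moves.
- r.hand_in(): hands the job in; it is judged then, once.
The state is a dict: "clock": time; "joints": joint angles; "joint_vel": joint speeds; "joint_torque": joint torques, N m; "tcp_pos": TCP position; "orientation": TCP orientation; "contact_force": force on the tool from outside, world axes, zero at the start; "torque": the same for the moment, N m; "opening": finger opening in m; "gripper_force": force on a finger pad.
Only numpy, scipy, OpenCV 4.12 (cv2) and the standard library are available. Lean on these libraries where they do the work, as an engineer would, in place of code of your own. Each camera call takes 0.05 s, during which the arm holds its last target. There are 200 camera calls.

### The job

Compare the stiffness of two clamped leaf springs: with the closed fingertips press the blue pad on the free tip of one spring down to its stop without ramming it, hold it there for a good second and let it spring back up, then do the same with the orange pad. Do not press the spring with the black pad, and leave the clear beaker standing where it is.

Things in the scene. Friction and masses are not known exactly. Their poses are not given: they have to be found in the camera images.
- blue_tip (a point): Blue pad, to press first. Pad disc, 28 mm wide, 6 mm thick, on the free tip (robot's side) of a level steel leaf 26 mm wide, clamped 97 mm behind it. Point: centre of the pad's top, 60 mm above the worktop at rest; x along the leaf to the clamp, z up. Pressed, it sinks 14 mm (top at 46 mm) to a fixed stop; let go, it springs back up. About 6 N brings it to the stop.
- orange_tip (a point): Orange pad, to press second. Pad disc, 28 mm wide, 6 mm thick, on the free tip (robot's side) of a level steel leaf 26 mm wide, clamped 97 mm behind it. Point: centre of the pad's top, 60 mm above the worktop at rest; x along the leaf to the clamp, z up. Pressed, it sinks 14 mm (top at 46 mm) to a fixed stop; let go, it springs back up. About 3.5 N brings it to the stop.
- black_tip (a point): Black pad of a third, like spring, not to be pressed. Point: centre of its top, 60 mm up. All three jigs: base plate 164 x 50 x 10 mm fixed to the worktop, from 22 mm in front of the pad's centre to 142 mm behind it; clamp block at the far end, 68 mm tall.
- beaker_mid (a point): Empty clear beaker, 53 mm in diameter, 70 mm tall, standing loose on the worktop to the left of the jigs; this point is its centre, 35 mm up.

How it is judged:
By the outcome, as a careful person would: the job done as asked, in the order asked, and still so for the second after the job is handed in, with the robot touching nothing.
It also fails if it takes over 54 s, if anything falls off the work surface, if the arm or the gripper's body presses on something with over 40 N, if the wrist force passes 120 N, or if a joint passes its speed limit or range.

## Working session

There is one attempt and no reset: what is moved stays moved. The work goes in short steps, each a Python script; the robot and the scene stay as the last script left them, time stands still between calls to the robot, and variables do not carry over. Pictures are saved under pics/ and viewed, at most 10 in all, crops included, and the job is handed in when it is done.

```bash
mkdir -p pics
python3 - <<'E'
from station import r
import cv2,pickle
d={}
for n in("scene","top"):
    d[n]=r.snapshot(n); cv2.imwrite(f"pics/{n}0.png",d[n]["frame"][:,:,::-1])
pickle.dump(d,open("snap.pkl","wb"))
s=r.sense();print(s["clock"],s["contact_force"],s["orientation"],s["opening"])
E
```

```text
0.1 [ 0.48359525 -0.751325    0.3485914 ] [-1.79898011e+02 -5.99029785e-03  2.29088221e+01] 0.08816318253925608
```

View pics/scene0.png

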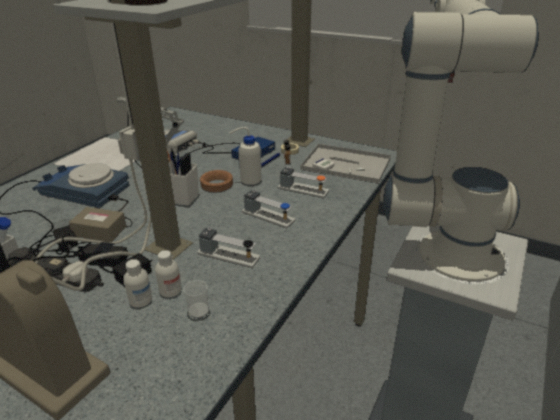

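View pics/top0.png

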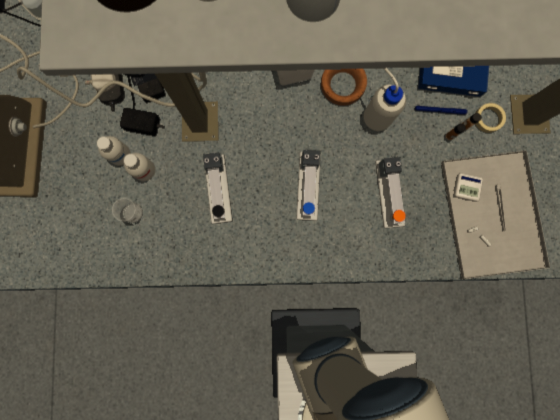

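Top view: black pad at (218,211), blue at (309,208) and orange at (399,216), with the beaker at (127,211). The clamps lie up the image. In the scene view: blue (285,206), orange (321,179), black (248,243). Next I segment the pads and triangulate.

```bash
cat > h.py <<'E'
import numpy as np,cv2
def pix(s,col,box):
    x0,y0,x1,y1=box; hsv=cv2.cvtColor(s["frame"],cv2.COLOR_RGB2HSV)[y0:y1,x0:x1]
    lo,hi={"blue":((100,120,60),(130,255,255)),"orange":((3,150,120),(20,255,255)),"black":((0,0,0),(180,255,40))}[col]
    m=cv2.inRange(hsv,lo,hi); n,l,st,c=cv2.connectedComponentsWithStats(m)
    k=1+np.argmax(st[1:,4]); return c[k]+[x0,y0],st[k]
def ray(s,p):
    R,t=np.array(s["R"]),np.array(s["t"])
    return -R.T@t, R.T@[(p[0]-s["cx"])/s["fx"],(p[1]-s["cy"])/s["fy"],1]
def plane(s,p,z):
    o,d=ray(s,p); return o+d*(z-o[2])/d[2]
def tri(a,b):
    A=np.zeros((3,3));B=np.zeros(3)
    for o,d in(a,b):
        d=d/np.linalg.norm(d);P=np.eye(3)-np.outer(d,d);A+=P;B+=P@o
    return np.linalg.solve(A,B)
E
python3 - <<'E'
from h import *
import pickle
d=pickle.load(open("snap.pkl","rb")); T,S=d["top"],d["scene"]
for c,bt,bs in(("blue",(295,195,325,222),(277,198,295,212)),("orange",(385,203,412,228),(312,172,330,190)),("black",(205,200,230,222),(240,236,256,252))):
    p,st=pix(T,c,bt);q,s2=pix(S,c,bs)
    print(c,p,st,q,s2,plane(T,p,.058).round(4),plane(S,q,.057).round(4),tri(ray(T,p),ray(S,q)).round(4))
for n,p in(("clampblue",(311,156)),("clamporange",(391,166)),("clampblack",(212,161))): print(n,plane(T,p,.068).round(3))
print("beaker",plane(T,(127,211),.035).round(3), "cam",ray(T,(0,0))[0])
E
```

```text
blue [308.22772277 207.9009901 ] [  8   8  11  11 101] [284.60606061 205.45454545] [ 4  5  8  6 33] [0.4827 0.0794 0.058 ] [0.483  0.0792 0.057 ] [0.4828 0.0793 0.0571]
orange [399.03389831 215.27966102] [  8   7  13  12 118] [320.38095238 177.57142857] [ 6  4  6  4 21] [ 0.4615 -0.1246  0.058 ] [ 0.4616 -0.1241  0.057 ] [ 0.4618 -0.125   0.0565]
black [217.62921348 210.76404494] [ 8  6 11 11 89] [247.72222222 243.33333333] [ 4  5  8  6 36] [0.4806 0.2842 0.058 ] [0.4798 0.2863 0.057 ] [0.4809 0.2845 0.0554]
clampblue [0.6   0.07  0.068]
clamporange [ 0.573 -0.11   0.068]
clampblack [0.593 0.295 0.068]
beaker [0.487 0.497 0.035] cam [0.36305683 0.15886484 1.08582903]
```

```bash
cat > press.py <<'E'
from station import r
import numpy as np
L=.182
def fz(): return np.mean([r.sense()["contact_force"][2] for _ in range(3)])
def press(x,y,yaw,F):
    r.reach([x,y,L+.10],[180,0,yaw])
    r.servo_line([x,y,L+.066],speed=.06); r.wait(.3); f0=fz()
    print("above",r.sense()["clock"],r.sense()["tcp_pos"].round(4),f0.round(2),r.sense()["opening"])
    r.servo_line([x,y,L+.050],speed=.02); r.wait(.1)
    z=.050; log=[]
    while True:
        f=fz()-f0; log.append((round(z,4),round(r.sense()["tcp_pos"][2]-L,4),round(f,2)))
        if f>F+3.5 or z<.0435: break
        z-=.0006; r.servo_line([x,y,L+z],speed=.012); r.wait(.05)
    print(log)
    r.wait(1.5); print("held",fz()-f0,r.sense()["tcp_pos"].round(4),r.sense()["clock"])
    r.servo_line([x,y,L+.066],speed=.03); r.servo_line([x,y,L+.11],speed=.1)
    print("clear",fz()-f0,r.sense()["clock"])
E
python3 - <<'E'
from press import *
r.grab(10)
press(.4828,.0793,-4.5,6)
import cv2
cv2.imwrite("pics/s1.png",cv2.resize(r.snapshot("scene")["frame"][100:310,130:410,::-1],(800,600)))
E
```

```text
above 4.9083 [0.4829 0.0793 0.2484] 0.77 0.0007393208294317206
[(0.05, np.float64(0.0503), np.float64(4.73)), (0.0494, np.float64(0.0496), np.float64(4.86)), (0.0488, np.float64(0.0491), np.float64(4.89)), (0.0482, np.float64(0.0485), np.float64(5.77)), (0.0476, np.float64(0.048), np.float64(4.77)), (0.047, np.float64(0.0475), np.float64(5.53)), (0.0464, np.float64(0.0474), np.float64(7.98)), (0.0458, np.float64(0.0473), np.float64(10.68))]
held 10.199831150891056 [0.4829 0.0793 0.2293] 9.5583
clear -0.8580534293201236 10.975
```

Blue reached its stop: the force rose sharply while the tip stayed at about 47.4 mm. I held it about 1.5 s at 10 N and released it. Orange next.

Run:
```python
from press import *
press(.4617,-.1248,7,3.5)
r.servo_line([.43,-.1248,L+.2],speed=.15)
import cv2
cv2.imwrite("pics/s2.png",cv2.resize(r.snapshot("scene")["frame"][100:310,130:410,::-1],(800,600)))
print(r.sense()["clock"])
```

```text
above 12.875 [ 0.4618 -0.1249  0.2484] -0.47 0.00017908127174149307
[(0.05, np.float64(0.0502), np.float64(2.25)), (0.0494, np.float64(0.0494), np.float64(3.6)), (0.0488, np.float64(0.0489), np.float64(3.99)), (0.0482, np.float64(0.0482), np.float64(3.84)), (0.0476, np.float64(0.0477), np.float64(4.07)), (0.047, np.float64(0.0475), np.float64(5.88)), (0.0464, np.float64(0.0474), np.float64(8.81))]
held 8.179268146810637 [ 0.4618 -0.1248  0.2294] 17.225
clear 0.47878774864534823 18.6167
19.45
```

View pics/s2.png

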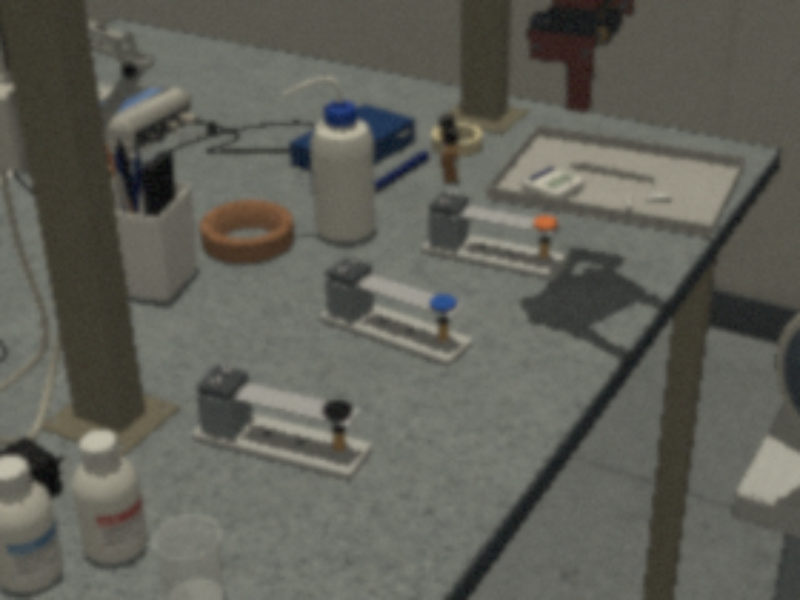

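The picture shows all three pads back up, blue at (443,302), orange at (545,223) and black at (338,410). The beaker is standing in place at (190,560), and the robot is clear.

```bash
python3 -c "
from station import r
print(r.hand_in())"
```

```text
the job is handed in; nothing more can be done
None
```

I pressed the blue pad and then the orange pad to their stops, held each about 1.5 s (about 10 N and 8 N) and let them spring back; blue is the stiffer (about 5.5 N just short of the stop, orange about 4 N), the black pad and beaker were not touched, and the job was handed in at about 19.5 s.

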